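# Set the radish slicer's gauge blades and tidy away their cases

### The job

Set up the radish slicer: slide every gauge blade on the cart, tip first and flat on the bed, into the gap of its own colour until the black line across the blade is level with the front edge of the bridge, no further. Put all the empty green blade cases into the open drawer of the low chest and push the drawer fully shut without slamming it. Leave the glass jar, the cup and the purple scoop where they are.

Things in the scene. Friction and masses are not known exactly. Their poses are not given: they have to be found in the camera images.
- slicer: Radish slicer head, fixed, placed anew each start. Origin: z 0 below the middle of the bridge's front edge; x = insertion direction (away from the robot), y left. Steel bed, top at 30 mm, x -90 to +130 mm, 266 mm wide. Dark bridge (x 0 to 60 mm, top at 57 mm) over three gaps. White roller housing behind it (x 60 to 130 mm, 100 mm tall), black crank on its +y side.
- gap_red (a point): Middle of the front edge of the red gap, the rightmost (slicer y -80 mm), at bed height (the gap's lower surface, 30 mm above the cart); axes as the slicer's. The gap is 54 mm wide, 9 mm high, 60 mm deep (closed at the back), open to the front, with a red patch on the bridge above it; gaps are 80 mm apart.
- gap_yellow (a point): Middle of the front edge of the yellow gap, the middle, at bed height (the gap's lower surface, 30 mm above the cart); axes as the slicer's. The gap is 54 mm wide, 9 mm high, 60 mm deep (closed at the back), open to the front, with a yellow patch on the bridge above it; gaps are 80 mm apart.
- gap_blue (a point): Middle of the front edge of the blue gap, the leftmost (slicer y +80 mm), at bed height (the gap's lower surface, 30 mm above the cart); axes as the slicer's. The gap is 54 mm wide, 9 mm high, 60 mm deep (closed at the back), open to the front, with a blue patch on the bridge above it; gaps are 80 mm apart.
- blade_red: Gauge blade, 0.12 kg, lying flat (may be absent): aluminium plate 100 x 44 x 5 mm; origin centre of underside, x to the tip (+50 mm). Upright red tab to hold it by: x -46 to -10 mm, 12 mm thick in y, 5 to 45 mm above the underside. A black line crosses the top at x +10 mm, 40 mm behind the tip. Nothing stops it at the line; it slides on the bed and stays where left.
- line_red (a point): Point under the middle of the black line on the red blade (x +10 mm, underside); axes as the blade's.
- blade_yellow: Gauge blade, 0.12 kg, lying flat (may be absent): aluminium plate 100 x 44 x 5 mm; origin centre of underside, x to the tip (+50 mm). Upright yellow tab to hold it by: x -46 to -10 mm, 12 mm thick in y, 5 to 45 mm above the underside. A black line crosses the top at x +10 mm, 40 mm behind the tip. Nothing stops it at the line; it slides on the bed and stays where left.
- line_yellow (a point): Point under the middle of the black line on the yellow blade (x +10 mm, underside); axes as the blade's.
- blade_blue: Gauge blade, 0.12 kg, lying flat (may be absent): aluminium plate 100 x 44 x 5 mm; origin centre of underside, x to the tip (+50 mm). Upright blue tab to hold it by: x -46 to -10 mm, 12 mm thick in y, 5 to 45 mm above the underside. A black line crosses the top at x +10 mm, 40 mm behind the tip. Nothing stops it at the line; it slides on the bed and stays where left.
- line_blue (a point): Point under the middle of the black line on the blue blade (x +10 mm, underside); axes as the blade's.
- case0: Empty green blade case with a white band, a closed plastic box 84 x 26 x 42 mm (x, y, z), 0.07 kg, standing on its 84 x 26 mm face (may be absent). Origin: centre of the underside.
- case1: Empty green blade case with a white band, a closed plastic box 84 x 26 x 42 mm (x, y, z), 0.07 kg, standing on its 84 x 26 mm face (may be absent). Origin: centre of the underside.
- case2: Empty green blade case with a white band, a closed plastic box 84 x 26 x 42 mm (x, y, z), 0.07 kg, standing on its 84 x 26 mm face (may be absent). Origin: centre of the underside.
- case3: Empty green blade case with a white band, a closed plastic box 84 x 26 x 42 mm (x, y, z), 0.07 kg, standing on its 84 x 26 mm face (may be absent). Origin: centre of the underside.
- chest_drawer0 (a joint): Drawer of the low wooden chest: 0 = shut, m of opening (starts 0.12 to 0.13 open, range to 0.133). It slides with about 1 N of friction, no latch or spring, and is shut by pushing the white front or its handle along the chest's +x.
- chest_face (a point): On the cart top, below the middle of the shut drawer's front face. Axes are the chest's: +x into the chest (the drawer opens towards -x), y left. The chest, fixed but placed anew each start, is 200 x 320 x 100 mm; the top panel covers everything beyond 15 mm behind this point.
- drawer_floor (a point): On the drawer's inner floor (22 mm above the cart), at the middle of its front edge, against the inside of the front; moves with the drawer, axes as the chest's. The inside runs from here 155 mm along +x, and is 278 mm wide in y; the side walls are 6 mm thick and rise 56 mm above the floor. The top panel's underside is 66 mm above the floor.
- chest_drawer0_handle (a point): Middle of the drawer's bar handle (120 mm along y), 62 mm above the cart, 35 mm in front of the 15 mm thick drawer front.
- jar: Bystander: glass jar with clamp lid, 94 mm across, 120 mm tall; origin centre of base.
- cup: Bystander: blue ceramic cup, 72 mm across, 80 mm tall; origin centre of base.
- scoop: Bystander: purple plastic scoop, about 150 mm long, 26 mm tall, lying down; origin under its pan.
There are look-alikes about, which are no part of the job. What is shaped like the blade_red but brown is not meant. Leave any red look-alike of the case1 alone.

How it is judged:
At the end, for the whole second after the job is handed in: Every blade present lies at rest flat on the bed in the gap of its colour, its black line within 6 mm of the bridge's front edge and straight to 0.15 rad; every case present lies at rest inside the drawer; the drawer is shut to within 10 mm (x of line_red in the frame of gap_red between -0.006 and 0.006 m and y of line_red in the frame of gap_red between -0.01 and 0.01 m and z of line_red in the frame of gap_red between -0.004 and 0.006 m and angle between the x axis of each of blade_red, blade_yellow, blade_blue and the x axis of slicer, either way round below 0.15 rad and angle between each of blade_red, blade_yellow, blade_blue's own z axis and vertical below 0.12 rad and linear speed of each of blade_red, blade_yellow, blade_blue, case0, case1, case2, case3 below 0.02 m/s and x of line_yellow in the frame of gap_yellow between -0.006 and 0.006 m and y of line_yellow in the frame of gap_yellow between -0.01 and 0.01 m and z of line_yellow in the frame of gap_yellow between -0.004 and 0.006 m and x of line_blue in the frame of gap_blue between -0.006 and 0.006 m and y of line_blue in the frame of gap_blue between -0.01 and 0.01 m and z of line_blue in the frame of gap_blue between -0.004 and 0.006 m and x of case0 in the frame of drawer_floor between 0 and 0.155 m and y of case0 in the frame of drawer_floor between -0.14 and 0.14 m and z of case0 in the frame of drawer_floor between -0.005 and 0.05 m and x of case1 in the frame of drawer_floor between 0 and 0.155 m and y of case1 in the frame of drawer_floor between -0.14 and 0.14 m and z of case1 in the frame of drawer_floor between -0.005 and 0.05 m and x of case2 in the frame of drawer_floor between 0 and 0.155 m and y of case2 in the frame of drawer_floor between -0.14 and 0.14 m and z of case2 in the frame of drawer_floor between -0.005 and 0.05 m and x of case3 in the frame of drawer_floor between 0 and 0.155 m and y of case3 in the frame of drawer_floor between -0.14 and 0.14 m and z of case3 in the frame of drawer_floor between -0.005 and 0.05 m and value of joint chest_drawer0 below 0.01 m); the robot touches nothing.
It fails at once if the glass jar is tipped or shoved more than 6 cm (angle between jar's own z axis and vertical above 0.4 rad or distance of jar from where it was at the start of the episode above 0.06 m).
It fails at once if the cup is tipped or shoved more than 6 cm (angle between cup's own z axis and vertical above 0.4 rad or distance of cup from where it was at the start of the episode above 0.06 m).
It fails at once if the scoop is shoved more than 8 cm (distance of scoop from where it was at the start of the episode above 0.08 m).
It fails at once if the drawer is slammed (faster than 0.5 m/s) (velocity of joint chest_drawer0 below -0.5 m/s).
Of blade_red, blade_yellow, blade_blue only 2 to 3 are there at a start; the rules pass over those that are not, and their reading is None.
Of case0, case1, case2, case3 only 3 to 4 are there at a start; the rules pass over those that are not, and their reading is None.
At some moment in a run one of case0, case1, case2, case3 may be knocked a few centimetres aside while the robot is not near it.
Once in a run the grip may slacken for a moment while it holds something.
It also fails if it takes over 210 s, if anything falls off the work surface, if the arm or the gripper's body presses on something with over 40 N, if the wrist force passes 120 N, or if a joint passes its speed limit or range.

### The arm

A 6-joint arm with a two-finger parallel gripper is mounted at the origin on the work surface. World frame = base frame: x ahead of the robot, y to its left, z up, the work surface at z = 0. Lengths are in m, angles in rad, forces in N, time in s.
With the tool pointing down it reaches from about 0.25 to 0.775 m from the base axis. Payload 4 kg.
Tool frame: the origin (TCP) lies at the very end of the fingers, on their centre line; the grasp point (between the pads) lies 19 mm behind it (robot.hold_point_z is the distance from the TCP to the grasp point, in m); z points along the fingers, y is the line along which they close (so a half turn about z gives the same grasp; the last joint's range is limited). The gripper opens to 94 mm and grips with 3 to 60 N. Pads are 16 mm wide; open, the fingers measure 119 mm over their backs; the gripper's body (75 mm by 177 mm) begins 78 mm behind the grasp point.
Start: joints at [-1.318, 0.087, 1.371, -0, 1.684, -0.103], TCP at [0.192, -0.516, 0.206] pointing down, gripper open.
Joint ranges: [-3.1, 3.1], [-0.76, 2.03], [0.27, 2.55], [-1.08, 4.22], [0.17, 2.65], [-2.57, 2.57]. Speed limits (rad/s): [2.79, 2.79, 3.14, 3.14, 3.14, 3.14].

### API

Orientations are given as [roll, pitch, yaw] about the fixed x, y, z axes, in that order (R = Rz(yaw) Ry(pitch) Rx(roll)).
In Python, from bench import robot gives the robot as it stands.
- The arm moves only by the tool carry_out, never from a script. Its argument "steps" is a list of rows, each a list of 3 entries, a list of its own where there are three numbers: the shift along the tool's x, y, z in m, then the turn about the tool's z in units of 10 degrees (1.0 is 10 degrees), then the closure, from -1 (fully open) to 1 (shut). In form: [[[tx, ty, tz], roll, jaw], ...]. A call has 1 to 10 rows; each row is the pose to reach, as a shift and turn from the pose commanded when the call began, along the tool's axes at that moment; what a row does not reach only later rows make up. A row lasts 1/8 s, in which the tool goes at most 62.5 mm and 10.7 degrees, less where a joint would pass 70% of its speed; a pose out of reach is approached as far as the arm can. A call with a gripper value outside its range is refused whole. The fingers move at their own pace and stop on an object; the grip force is fixed at half the most. Time passes only in rows, so rows that repeat a pose let the fingers close. It gives the time, the measured TCP pose, the force, the opening and the grip force at its end, in the units of the state.
- robot.get_obs(): the state, without advancing time (a new reading comes with each control period).
- robot.snapshot(name): name is "scene" or "top" or "wrist"; returns a dict with "image" (400x640x3 uint8, red, green, blue), "z_map" (400x640 float32, m along the optical axis (not along the pixel's ray), 0 where there is no reading), "mtx" (3x3 intrinsics, pixels), "R" (3x3) and "t" (3): a world point X has camera coordinates R X + t. Camera axes: x right, y down, z forward; pixel columns grow to the right and rows downward; lengths in m; the calibration is good to about 2 mm. A picture is of the moment at which its call begins.
- robot.close_job(): hands the job in; it is judged then, once.
The state is a dict: "time": time; "joint_positions": joint angles; "qvel": joint speeds; "joint_torque": joint torques, N m; "tool_pos": TCP position; "ee_rot": TCP orientation; "wrist_force": force on the tool from outside, world axes, zero at the start; "wrist_torque": the same for the moment, N m; "width": finger opening in m; "finger_force": force on a finger pad.
Only numpy, scipy, OpenCV 4.12 (cv2) and the standard library are available. Lean on these libraries where they do the work, as an engineer would, in place of code of your own. Each camera call takes 0.05 s, during which the arm holds its last target. There are 200 camera calls.

## Working session

There is one attempt and no reset: what is moved stays moved. The work goes in short steps, Python scripts to look and compute and a tool call to move; the robot and the scene stay as the last step left them, time stands still between calls to the robot, and variables do not carry over. Pictures are saved under pics/ and viewed, at most 16 in all, crops included, and the job is handed in when it is done.

Besides the shell and the picture viewer there is one more tool, called after "Call:" as name(argument=value, ...), one argument or row to a line, values as JSON. carry_out: Moves the arm, as the interface text tells. Its arguments: {"type":"object","properties":{"steps":{"type":"array","items":{"type":"array"}}},"required":["steps"]}

```bash
mkdir -p pics; ls; python3 - <<'E'
from bench import robot
import cv2,numpy as np
for n in ("scene","top"):
    s=robot.snapshot(n); cv2.imwrite(f"pics/{n}0.png",s["image"][:,:,::-1]); np.savez(f"{n}0.npz",**s)
    print(n,s["mtx"].tolist(),s["R"].round(3).tolist(),s["t"].round(3).tolist())
o=robot.get_obs(); print(o, robot.hold_point_z)
E
```

```text
pics
scene [[386.71679556075077, 0.0, 321.05069046680785], [0.0, 386.71679556075077, 197.28256848416646], [0.0, 0.0, 1.0]] [[-0.812, 0.584, 0.008], [0.357, 0.508, -0.784], [-0.462, -0.633, -0.621]] [0.462, -0.124, 1.411]
top [[407.04118076853626, 0.0, 319.9792685326485], [0.0, 407.04118076853626, 201.6055218062855], [0.0, 0.0, 1.0]] [[-0.026, -1.0, -0.015], [-0.994, 0.027, -0.106], [0.106, 0.013, -0.994]] [-0.009, 0.524, 1.488]
{'time': 0.1, 'joint_positions': array([-1.31811679e+00,  8.78745118e-02,  1.37207494e+00, -4.69586983e-05,
        1.68362680e+00, -1.03161089e-01]), 'qvel': array([ 1.34925439e-05, -1.66088325e-03, -2.58503372e-03,  1.18829669e-04,
       -6.04478440e-04,  1.05995723e-03]), 'joint_torque': array([ 1.75293644e-03, -3.41251230e+01, -3.03302228e+01,  7.17891078e-02,
        3.03757098e-02, -9.32046078e-05]), 'tool_pos': array([ 0.19143186, -0.51507942,  0.20443914]), 'ee_rot': array([-3.13961479e+00, -1.57845213e-04,  3.55835230e-01]), 'wrist_force': array([ 0.36254799, -0.75139758, -0.57471578]), 'wrist_torque': array([ 0.03887214, -0.00226807, -0.03073803]), 'finger_force': 0.0, 'width': 0.09406009079712381} 0.0188
```

View pics/top0.png

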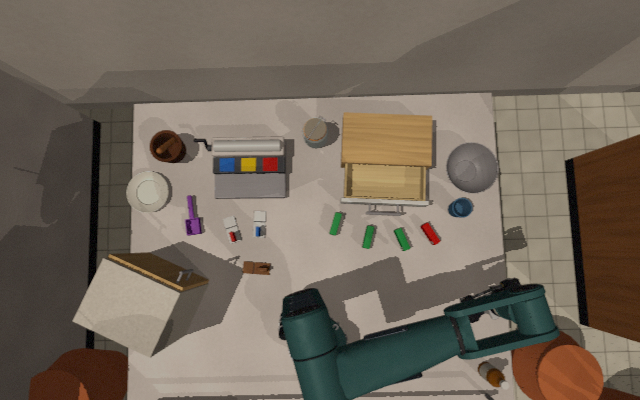

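View pics/scene0.png

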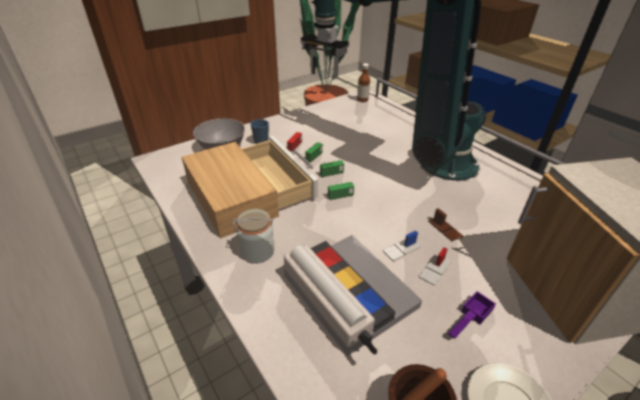

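Candidates in the top view:
- **Blades:** red at (232,230) and blue at (260,222). A brown look-alike at (258,268) is not wanted, and I see no yellow.
- **Cases:** green at (337,223), (369,236) and (402,238). A red look-alike at (430,233) is not wanted.
- **Other items:** slicer at (250,165), open drawer at (385,180), jar (316,132), cup (460,207), scoop (193,218).

```bash
cat > h.py <<'E'
import numpy as np,cv2,json
from bench import robot
def snap(n,fn=None):
    s=robot.snapshot(n)
    if fn: cv2.imwrite(f"pics/{fn}.png",s["image"][:,:,::-1])
    return s
def cast(s,uv,z):
    uv=np.atleast_2d(uv).astype(float)
    d=np.c_[uv,np.ones(len(uv))]@np.linalg.inv(s["mtx"]).T@s["R"]
    c=-s["R"].T@s["t"]
    return c+d*((z-c[2])/d[:,2:3])
def proj(s,X):
    p=(np.atleast_2d(X)@s["R"].T+s["t"])@s["mtx"].T
    return p[:,:2]/p[:,2:]
def mask(s,lo,hi,smin=90,vmin=30):
    h=cv2.cvtColor(s["image"],cv2.COLOR_RGB2HSV)
    H=h[:,:,0].astype(int); m=((H>=lo)&(H<=hi)) if lo<=hi else ((H>=lo)|(H<=hi))
    return (m&(h[:,:,1]>=smin)&(h[:,:,2]>=vmin)).astype(np.uint8)
def blobs(m,amin=15):
    c,_=cv2.findContours(m,cv2.RETR_EXTERNAL,cv2.CHAIN_APPROX_NONE)
    return [k for k in c if cv2.contourArea(k)>=amin]
def rect(s,k,z):
    "min-area rect of contour cast on plane z: centre, (long,short) mm, yaw of long axis deg"
    p=cast(s,k.reshape(-1,2),z)[:,:2]
    (c,(a,b),t)=cv2.minAreaRect((p*1000).astype(np.float32))
    if a<b: a,b,t=b,a,t+90
    return np.round(c,1),round(a),round(b),round((t+90)%180-90,1)
def go(x,y,z,yawdeg=None):
    "rows: tool-frame shift and turn from the measured pose to this world TCP pose"
    o=robot.get_obs(); R=cv2.Rodrigues(np.array([0,0,1.])*o["ee_rot"][2])[0]@np.diag([1,-1,-1])
    d=R.T@(np.array([x,y,z])-o["tool_pos"]); r=0
    if yawdeg is not None: r=-((yawdeg-np.degrees(o["ee_rot"][2])+90)%180-90)/10
    return np.round(d,4).tolist(),round(r,2),"dist",round(float(np.linalg.norm(d)),3),"j6",round(float(o["joint_positions"][5]),2)
E
python3 - <<'E'
from h import *
s=dict(np.load("top0.npz"))
for n,a,z in(("green",(40,80),.042),("red",(172,8),.042),("blue",(100,125),.045),("yel",(20,32),.057)):
    for k in blobs(mask(s,*a)):
        x,y,w,h=cv2.boundingRect(k)
        if y<290 and 140<x<470 and w<60: print(n,(x,y,w,h),*rect(s,k,z))
im=s["image"][:,:,::-1]
a=cv2.resize(im[185:285,180:300],None,fx=5,fy=5,interpolation=cv2.INTER_CUBIC)
cv2.imwrite("pics/c1.png",a)
z=s["z_map"];print(z[180,385],z[230,300],z[150,250])
E
```

```text
green (394, 228, 16, 23) [ 377.2 -317. ] 82 28 21.9
green (363, 226, 11, 23) [ 388.9 -194.4] 82 26 -14.7
green (330, 212, 12, 23) [440.5 -77.4] 82 24 -18.0
red (229, 232, 8, 10) [403.4 301.1] 37 19 15.8
red (421, 222, 20, 23) [ 394.8 -420.3] 86 33 31.8
red (262, 157, 16, 14) [670.3 161.9] 57 49 88.4
blue (256, 227, 4, 9) [419.8 208.7] 29 11 -0.6
blue (449, 198, 23, 19) [ 487.9 -534. ] 81 66 88.5
blue (219, 158, 16, 14) [670.5 322.3] 57 49 88.4
yel (351, 170, 55, 15) [ 602.7 -236.8] 200 41 80.9
yel (240, 157, 17, 15) [667.6 239.2] 59 53 88.4
1.5203199 1.5271777 1.4756638
```

View pics/c1.png

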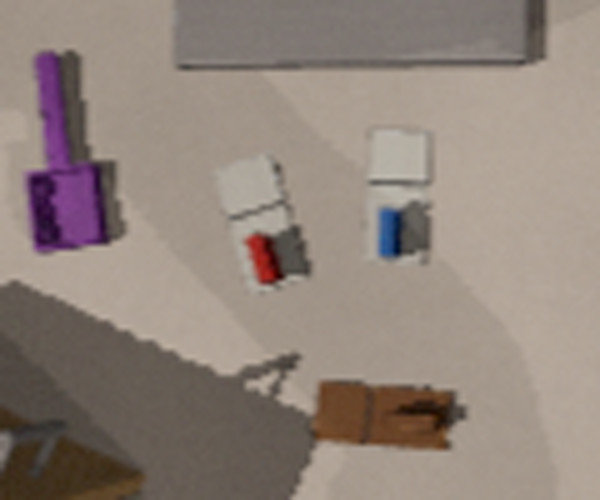

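The crop shows both blades lying with tips toward the slicer (red tab at crop (263,258), blue tab at (389,232)), plus the brown look-alike at (390,412), which I'll leave. The next step is to move above the cases and drawer for a near look.

```bash
python3 - <<'E'
from h import *
print(go(.42,-.25,.33,0))
s=dict(np.load("top0.npz"))
# heights over area near tall box
z=s["z_map"];v,u=np.mgrid[0:400,0:640];d=np.stack([u,v,np.ones_like(u)],-1)@np.linalg.inv(s["mtx"]).T*z[...,None]
X=(d-s["t"])@s["R"]
for p in((160,270),(200,280),(190,285),(140,300),(150,345),(316,132),(250,160),(250,190),(400,140),(230,223)):print(p,X[p[1],p[0]].round(3))
E
```

```text
([0.3066, -0.1688, -0.1256], np.float64(2.04), 'dist', 0.372, 'j6', -0.1)
(160, 270) [0.295 0.502 0.2  ]
(200, 280) [0.251 0.407 0.084]
(190, 285) [0.246 0.401 0.209]
(140, 300) [0.213 0.522 0.297]
(150, 345) [0.082 0.487 0.301]
(316, 132) [ 0.764 -0.016  0.118]
(250, 160) [ 0.363 -0.042  1.535]
(250, 190) [0.574 0.238 0.028]
(400, 140) [ 0.73  -0.317  0.1  ]
(230, 223) [0.454 0.319 0.003]
```

Call:
carry_out(
  steps=[
    [[0.307,-0.169,-0.126],2.04,-1],
    [[0.307,-0.169,-0.126],2.04,-1],
    [[0.307,-0.169,-0.126],2.04,-1],
    [[0.307,-0.169,-0.126],2.04,-1],
    [[0.307,-0.169,-0.126],2.04,-1],
    [[0.307,-0.169,-0.126],2.04,-1],
    [[0.307,-0.169,-0.126],2.04,-1],
    [[0.307,-0.169,-0.126],2.04,-1],
    [[0.307,-0.169,-0.126],2.04,-1],
  ],
)

```text
time: 1.23
tool_pos: [0.4194, -0.2512, 0.3303]
ee_rot: [-3.141, 0.002, -0.003]
wrist_force: [-0.4, 0.2, 0.3]
width: 0.094
finger_force: 0.0
```

```bash
python3 - <<'E'
from h import *
s=snap("wrist","w1");np.savez("w1.npz",**s);print((-s["R"].T@s["t"]).round(3),s["R"].round(2).tolist())
t=snap("top","t1")
for nm,q in(("w",s),("t",t)):
  for n,a in(("green",(40,80)),("red",(172,8)),("yel",(20,32))):
    for k in blobs(mask(q,*a)):
        x,y,w,h=cv2.boundingRect(k)
        if nm=="w" or (130<x<500 and w<80): print(nm,n,(x,y,w,h),*rect(q,k,.042))
E
```

```text
[ 0.5  -0.25  0.51] [[-0.0, -1.0, -0.0], [-0.96, 0.0, 0.28], [-0.28, 0.0, -0.96]]
w green (346, 161, 33, 54) [ 376.  -317.5] 83 25 21.9
w green (268, 154, 27, 54) [ 387.6 -194.3] 82 25 -15.3
w green (185, 117, 28, 58) [439.7 -76. ] 82 24 -18.3
w red (407, 146, 46, 58) [ 396.2 -417.5] 94 32 31.0
w yel (240, 21, 142, 19) [ 593.3 -241.4] 187 10 85.4
w yel (241, 11, 20, 5) [ 613.4 -163. ] 25 3 83.3
t green (396, 232, 14, 19) [ 369.3 -320. ] 66 28 20.7
t green (363, 226, 11, 22) [ 388.1 -197.7] 82 33 -14.7
t green (330, 212, 12, 23) [440.6 -77.1] 82 24 -18.0
t red (229, 232, 8, 10) [403.3 301.4] 37 18 15.8
t red (262, 157, 16, 14) [670.3 161.9] 57 49 88.4
t yel (351, 171, 55, 14) [ 605.9 -239.8] 199 49 88.4
t yel (240, 157, 17, 15) [670.7 242.2] 60 53 88.4
```

View pics/w1.png

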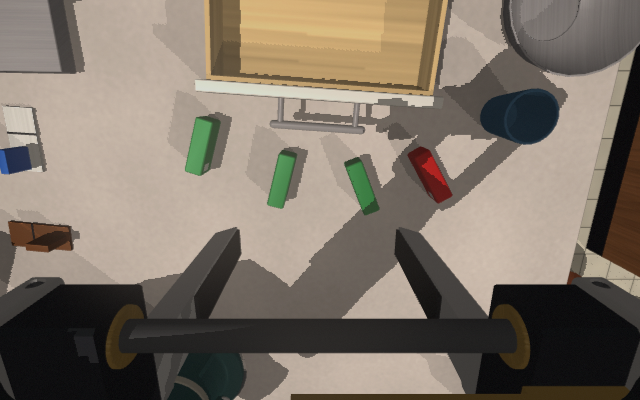

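The near view shows three green cases at (201,145), (282,180) and (362,186), the red look-alike at (430,175), the cup at (520,115), and the drawer with its handle at (317,128). No fourth case so far. Next, the drawer geometry.

```bash
python3 - <<'E'
from h import *
s=dict(np.load("w1.npz"))
h=cast(s,[[272,125],[362,131]],.062);print("handle",h.round(3).tolist())
for z in(.078,.085):
  print(z,"in",cast(s,[[207,77],[433,95]],z)[:,:2].round(3).tolist(),"out",cast(s,[[195,90],[433,105]],z)[:,:2].round(3).tolist())
f=cast(s,[[241,70],[418,85]],.022);print("floor",f.round(3).tolist())
zm=s["z_map"]
def P(u,v):
    d=np.linalg.inv(s["mtx"])@[u,v,1]*zm[v,u];return (s["R"].T@(d-s["t"])).round(3)
print([P(*p).tolist() for p in((320,60),(320,91),(240,86),(210,50),(317,128),(282,165))])
print(go(.376,-.3175,.10,21.9))
E
```

```text
handle [[0.472, -0.188, 0.062], [0.463, -0.311, 0.062]]
0.078 in [[0.533, -0.11], [0.509, -0.399]] out [[0.517, -0.093], [0.497, -0.4]]
0.085 in [[0.532, -0.112], [0.509, -0.396]] out [[0.517, -0.096], [0.497, -0.398]]
floor [[0.546, -0.141, 0.022], [0.524, -0.395, 0.022]]
[[0.559, -0.254, 0.022], [0.515, -0.253, 0.088], [0.521, -0.153, 0.087], [0.564, -0.117, 0.078], [0.468, -0.249, 0.067], [0.412, -0.197, 0.042]]
([-0.0433, 0.0664, 0.2306], np.float64(-2.21), 'dist', 0.244, 'j6', 0.92)
```

Call:
carry_out(
  steps=[
    [[-0.043,0.066,0.23],-2.2,-0.2],
    [[-0.043,0.066,0.23],-2.2,-0.2],
    [[-0.043,0.066,0.23],-2.2,-0.2],
    [[-0.043,0.066,0.23],-2.2,-0.2],
    [[-0.043,0.066,0.23],-2.2,-0.2],
    [[-0.043,0.066,0.275],-2.2,-0.2],
    [[-0.043,0.066,0.315],-2.2,-0.2],
    [[-0.043,0.066,0.315],-2.2,1],
    [[-0.043,0.066,0.315],-2.2,1],
    [[-0.043,0.066,0.315],-2.2,1],
  ],
)

```text
time: 2.58
tool_pos: [0.3792, -0.3179, 0.0196]
ee_rot: [3.136, -0.002, 0.384]
wrist_force: [-0.4, 0.8, -0.6]
width: 0.03
finger_force: 0.0
```

```bash
python3 - <<'E'
from h import *
print(go(.571,-.338,.135,-4.2),go(.571,-.338,.04,-4.2))
E
```

```text
([0.1703, 0.0905, -0.1154], np.float64(2.62), 'dist', 0.225, 'j6', 0.37) ([0.1703, 0.0905, -0.0204], np.float64(2.62), 'dist', 0.194, 'j6', 0.37)
```

Call:
carry_out(
  steps=[
    [[0,0,0],0,1],
    [[0,0,0],0,1],
    [[0,0,0],0,1],
    [[0,0,-0.06],0,1],
    [[0,0,-0.115],0,1],
    [[0,0,-0.115],0,1],
  ],
)

```text
time: 3.32
tool_pos: [0.38, -0.3188, 0.1378]
ee_rot: [3.13, -0.005, 0.384]
wrist_force: [0.3, -0.9, -1.0]
width: 0.0254
finger_force: 30.0
```

```bash
python3 - <<'E'
from h import *
print(go(.571,-.338,.135,-4.2),go(.571,-.338,.042,-4.2))
E
```

```text
([0.1699, 0.0893, 0.0028], np.float64(2.62), 'dist', 0.192, 'j6', 0.37) ([0.1699, 0.0893, 0.0958], np.float64(2.62), 'dist', 0.215, 'j6', 0.37)
```

Call:
carry_out(
  steps=[
    [[0.17,0.089,0.0],2.6,1],
    [[0.17,0.089,0.0],2.6,1],
    [[0.17,0.089,0.0],2.6,1],
    [[0.17,0.089,0.0],2.6,1],
    [[0.17,0.089,0.0],2.6,1],
    [[0.17,0.089,0.05],2.6,1],
    [[0.17,0.089,0.085],2.6,1],
    [[0.17,0.089,0.094],2.6,1],
    [[0.17,0.089,0.094],2.6,1],
    [[0.17,0.089,0.094],2.6,1],
  ],
)

```text
time: 4.58
tool_pos: [0.5679, -0.335, 0.04]
ee_rot: [3.141, -0.002, -0.071]
wrist_force: [-1.8, 3.2, 6.2]
width: 0.0261
finger_force: 30.0
```

Call:
carry_out(
  steps=[
    [[0,0,0],0,0.0],
    [[0,0,0],0,0.0],
    [[0,0,0],0,0.0],
    [[0,0,-0.05],0,0.0],
    [[0,0,-0.11],0,0.0],
    [[0,0,-0.17],0,-0.2],
    [[0,0,-0.2],0,-0.2],
    [[0,0,-0.2],0,-0.2],
  ],
)

```text
time: 5.58
tool_pos: [0.5696, -0.336, 0.2412]
ee_rot: [3.138, -0.006, -0.07]
wrist_force: [-0.3, -0.1, -0.3]
width: 0.0562
finger_force: 0.0
```

```bash
python3 - <<'E'
from h import *
s=snap("wrist","w2")
for k in blobs(mask(s,40,80)): print(cv2.boundingRect(k),*rect(s,k,.042))
print(go(.388,-.194,.12,-15.3))
E
```

```text
(120, 254, 33, 40) [449.2 -86.3] 60 39 -18.0
(305, 146, 23, 71) [ 559.6 -333.2] 88 27 -4.7
([-0.1902, -0.1284, 0.1179], np.float64(1.13), 'dist', 0.258, 'j6', 1.02)
```

Call:
carry_out(
  steps=[
    [[-0.19,-0.128,0.06],1.1,-0.2],
    [[-0.19,-0.128,0.06],1.1,-0.2],
    [[-0.19,-0.128,0.06],1.1,-0.2],
    [[-0.19,-0.128,0.06],1.1,-0.2],
    [[-0.19,-0.128,0.06],1.1,-0.2],
    [[-0.19,-0.128,0.06],1.1,-0.2],
  ],
)

```text
time: 6.38
tool_pos: [0.3877, -0.1941, 0.176]
ee_rot: [-3.141, 0.002, -0.262]
wrist_force: [0.9, 0.4, 0.3]
width: 0.0565
finger_force: 0.0
```

```bash
python3 - <<'E'
from h import *
s=snap("wrist","w3");t=snap("top")
for q in(s,t):
  for k in blobs(mask(q,40,80)): print(cv2.boundingRect(k),*rect(q,k,.042))
print(go(.388,-.194,.014,-15.3))
E
```

```text
(307, 146, 25, 79) [ 387.1 -194.1] 82 24 -15.6
(176, 125, 29, 82) [439.5 -76.2] 82 25 -18.2
(362, 243, 9, 6) [ 356.8 -186.2] 29 18 88.5
(330, 212, 12, 23) [440.6 -77.1] 82 24 -18.0
(401, 176, 9, 22) [ 569.6 -338.1] 79 30 -2.7
([-0.0009, -0.0006, 0.1633], np.float64(0.03), 'dist', 0.163, 'j6', 1.24)
```

Call:
carry_out(
  steps=[
    [[0,0,0.06],0,-0.2],
    [[0,0,0.115],0,-0.2],
    [[0,0,0.161],0,-0.2],
    [[0,0,0.161],0,0.3],
    [[0,0,0.161],0,1],
    [[0,0,0.161],0,1],
    [[0,0,0.161],0,1],
    [[0,0,0.161],0,1],
    [[0,0,0.1],0,1],
    [[0,0,0.045],0,1],
  ],
)

```text
time: 7.72
tool_pos: [0.3873, -0.1937, 0.1338]
ee_rot: [-3.141, 0.001, -0.262]
wrist_force: [0.9, -0.8, -1.6]
width: 0.0259
finger_force: 30.0
```

```bash
python3 - <<'E'
from h import *
print(go(.577,-.258,.135,-4.2),go(.577,-.258,.039,-4.2))
E
```

```text
([0.1999, 0.013, -0.0012], np.float64(-1.08), 'dist', 0.2, 'j6', 1.24) ([0.1999, 0.013, 0.0948], np.float64(-1.08), 'dist', 0.222, 'j6', 1.24)
```

Call:
carry_out(
  steps=[
    [[0.2,0.013,-0.002],-1.1,1],
    [[0.2,0.013,-0.002],-1.1,1],
    [[0.2,0.013,-0.002],-1.1,1],
    [[0.2,0.013,-0.002],-1.1,1],
    [[0.2,0.013,-0.002],-1.1,1],
    [[0.2,0.013,0.05],-1.1,1],
    [[0.2,0.013,0.085],-1.1,1],
    [[0.2,0.013,0.094],-1.1,1],
    [[0.2,0.013,0.094],-1.1,1],
    [[0.2,0.013,0.094],-1.1,1],
  ],
)

```text
time: 8.98
tool_pos: [0.5771, -0.2582, 0.0405]
ee_rot: [3.141, -0.001, -0.07]
wrist_force: [-0.5, 1.1, 4.7]
width: 0.0257
finger_force: 30.0
```

Call:
carry_out(
  steps=[
    [[0,0,0],0,0.0],
    [[0,0,0],0,0.0],
    [[0,0,0],0,0.0],
    [[0,0,-0.05],0,0.0],
    [[0,0,-0.11],0,0.0],
    [[0,0,-0.15],0,-0.2],
    [[0,0,-0.15],0,-0.2],
  ],
)

```text
time: 9.85
tool_pos: [0.5797, -0.2597, 0.1937]
ee_rot: [3.137, -0.009, -0.07]
wrist_force: [1.2, -0.4, 0.3]
width: 0.0562
finger_force: 0.0
```

```bash
python3 - <<'E'
from h import *
t=snap("top")
for k in blobs(mask(t,40,80)): print(cv2.boundingRect(k),*rect(t,k,.042))
print(go(.440,-.076,.17,-18.2))
E
```

```text
(330, 212, 12, 23) [440.6 -77.1] 82 24 -18.0
(401, 181, 9, 16) [ 561.9 -337.7] 56 29 -2.7
(379, 181, 9, 15) [ 566.2 -256.8] 53 30 -2.4
([-0.151, -0.1728, 0.0202], np.float64(1.42), 'dist', 0.23, 'j6', 1.13)
```

Call:
carry_out(
  steps=[
    [[-0.151,-0.173,0.02],1.4,-0.2],
    [[-0.151,-0.173,0.02],1.4,-0.2],
    [[-0.151,-0.173,0.02],1.4,-0.2],
    [[-0.151,-0.173,0.02],1.4,-0.2],
    [[-0.151,-0.173,0.02],1.4,-0.2],
    [[-0.151,-0.173,0.02],1.4,-0.2],
  ],
)

```text
time: 10.65
tool_pos: [0.4388, -0.0755, 0.167]
ee_rot: [3.141, 0.002, -0.314]
wrist_force: [-0.1, 0.6, -0.5]
width: 0.0563
finger_force: 0.0
```

```bash
python3 - <<'E'
from h import *
s=snap("wrist")
for k in blobs(mask(s,40,80)): print(cv2.boundingRect(k),*rect(s,k,.042))
print(go(.440,-.076,.014,-18.2))
E
```

```text
(306, 145, 26, 82) [439.9 -75.4] 82 24 -18.6
(545, 0, 25, 7) [ 529.9 -316.4] 20 4 71.9
(456, 0, 55, 30) [ 545.2 -257. ] 45 23 85.0
([0.0008, -0.0002, 0.1534], np.float64(0.02), 'dist', 0.153, 'j6', 1.59)
```

Call:
carry_out(
  steps=[
    [[0,0,0.06],0,-0.2],
    [[0,0,0.115],0,-0.2],
    [[0,0,0.151],0,-0.2],
    [[0,0,0.151],0,0.3],
    [[0,0,0.151],0,1],
    [[0,0,0.151],0,1],
    [[0,0,0.151],0,1],
    [[0,0,0.151],0,1],
    [[0,0,0.09],0,1],
    [[0,0,0.035],0,1],
  ],
)

```text
time: 11.95
tool_pos: [0.4384, -0.0749, 0.1344]
ee_rot: [-3.141, 0.002, -0.314]
wrist_force: [0.3, -0.3, -1.2]
width: 0.0258
finger_force: 30.0
```

```bash
python3 - <<'E'
from h import *
print(go(.583,-.178,.135,-4.2),go(.583,-.178,.039,-4.2))
E
```

```text
([0.1694, 0.0533, -0.0006], np.float64(-1.38), 'dist', 0.178, 'j6', 1.59) ([0.1694, 0.0533, 0.0954], np.float64(-1.38), 'dist', 0.202, 'j6', 1.59)
```

Call:
carry_out(
  steps=[
    [[0.169,0.053,-0.002],-1.4,1],
    [[0.169,0.053,-0.002],-1.4,1],
    [[0.169,0.053,-0.002],-1.4,1],
    [[0.169,0.053,-0.002],-1.4,1],
    [[0.169,0.053,-0.002],-1.4,1],
    [[0.169,0.053,0.05],-1.4,1],
    [[0.169,0.053,0.085],-1.4,1],
    [[0.169,0.053,0.095],-1.4,1],
    [[0.169,0.053,0.095],-1.4,1],
    [[0.169,0.053,0.095],-1.4,1],
  ],
)

```text
time: 13.2
tool_pos: [0.5841, -0.1768, 0.041]
ee_rot: [-3.141, -0.003, -0.069]
wrist_force: [0.2, 3.0, 7.1]
width: 0.0258
finger_force: 30.0
```

Call:
carry_out(
  steps=[
    [[0,0,0],0,0.0],
    [[0,0,0],0,0.0],
    [[0,0,0],0,0.0],
    [[0,0,-0.05],0,0.0],
    [[0,0,-0.11],0,0.0],
    [[0,0,-0.15],0,1],
    [[-0.06,0,-0.15],0,1],
    [[-0.12,0,-0.15],0,1],
    [[-0.18,0,-0.15],0,1],
    [[-0.2,0,-0.15],0,1],
  ],
)

```text
time: 14.45
tool_pos: [0.3812, -0.1636, 0.1882]
ee_rot: [3.141, 0.001, -0.071]
wrist_force: [0.6, -0.8, -0.6]
width: 0.0016
finger_force: 0.0
```

```bash
python3 - <<'E'
from h import *
s=snap("wrist","w4");t=snap("top","t4");np.savez("w4.npz",**s)
for q in(s,t):
  for k in blobs(mask(q,40,80)): print(cv2.boundingRect(k),*rect(q,k,.064))
E
```

```text
(401, 174, 9, 22) [ 573.9 -334.1] 78 29 -2.7
(379, 173, 9, 22) [ 579.8 -254.4] 78 29 -2.5
(358, 172, 8, 22) [ 585.7 -176.3] 78 26 -2.1
```

View pics/w4.png

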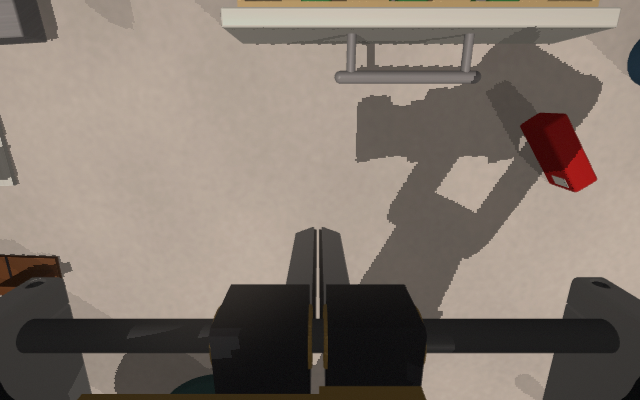

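```bash
python3 - <<'E'
from h import *
print(go(.425,-.2464,.055,-4.2))
E
```

```text
([0.0484, 0.0792, 0.1337], np.float64(0.01), 'dist', 0.163, 'j6', 1.1)
```

Call:
carry_out(
  steps=[
    [[0.048,0.079,0.05],0,1],
    [[0.048,0.079,0.05],0,1],
    [[0.048,0.079,0.1],0,1],
    [[0.048,0.079,0.134],0,1],
    [[0.06,0.079,0.134],0,1],
    [[0.075,0.079,0.134],0,1],
    [[0.09,0.079,0.134],0,1],
    [[0.105,0.079,0.134],0,1],
    [[0.12,0.079,0.134],0,1],
    [[0.135,0.079,0.134],0,1],
  ],
)

```text
time: 15.8
tool_pos: [0.5143, -0.2524, 0.0549]
ee_rot: [3.141, -0.001, -0.07]
wrist_force: [-1.6, -0.4, 0.6]
width: 0.0005
finger_force: 0.7
```

Call:
carry_out(
  steps=[
    [[0.015,0,0],0,1],
    [[0.03,0,0],0,1],
    [[0.045,0,0],0,1],
    [[0.055,0,0],0,1],
    [[0.06,0,0],0,1],
    [[0.06,0,0],0,1],
  ],
)

```text
time: 16.55
tool_pos: [0.5734, -0.2564, 0.0543]
ee_rot: [-3.141, -0.0, -0.07]
wrist_force: [0.2, 0.6, 0.4]
width: 0.0004
finger_force: 0.0
```

Call:
carry_out(
  steps=[
    [[0.003,0,0],0,1],
    [[0.006,0,0],0,1],
    [[0.006,0,0],0,1],
  ],
)

```text
time: 16.92
tool_pos: [0.5787, -0.2568, 0.0544]
ee_rot: [-3.141, 0.001, -0.07]
wrist_force: [-1.3, -0.1, -0.4]
width: 0.0005
finger_force: 0.6
```

Call:
carry_out(
  steps=[
    [[0.003,0,0],0,1],
    [[0.006,0,0],0,1],
    [[0.006,0,0],0,1],
  ],
)

```text
time: 17.3
tool_pos: [0.5789, -0.2568, 0.0544]
ee_rot: [-3.14, 0.014, -0.071]
wrist_force: [-14.9, 1.4, 8.8]
width: 0.0003
finger_force: 7.9
```

The drawer hit its stop (15 N), so it is shut. Now to the blades.

Call:
carry_out(
  steps=[
    [[-0.04,0,0],0,1],
    [[-0.08,0,0],0,1],
    [[-0.12,0,-0.06],0,1],
    [[-0.16,0,-0.12],0,1],
    [[-0.16,0,-0.18],0,0],
    [[-0.16,0,-0.18],0,0],
  ],
)

```text
time: 18.05
tool_pos: [0.4269, -0.2475, 0.2408]
ee_rot: [3.135, -0.011, -0.071]
wrist_force: [0.2, 0.1, -0.7]
width: 0.0172
finger_force: 0.0
```

```bash
python3 - <<'E'
from h import *
print(go(.40,.25,.30,0))
E
```

```text
([-0.0619, -0.4943, -0.0592], np.float64(-0.4), 'dist', 0.502, 'j6', 1.0)
```

Call:
carry_out(
  steps=[
    [[-0.062,-0.494,-0.059],-0.4,0],
    [[-0.062,-0.494,-0.059],-0.4,0],
    [[-0.062,-0.494,-0.059],-0.4,0],
    [[-0.062,-0.494,-0.059],-0.4,0],
    [[-0.062,-0.494,-0.059],-0.4,0],
    [[-0.062,-0.494,-0.059],-0.4,0],
    [[-0.062,-0.494,-0.059],-0.4,0],
    [[-0.062,-0.494,-0.059],-0.4,0],
    [[-0.062,-0.494,-0.059],-0.4,0],
    [[-0.062,-0.494,-0.059],-0.4,0],
  ],
)

```text
time: 19.3
tool_pos: [0.398, 0.2509, 0.2925]
ee_rot: [3.14, 0.001, 0.0]
wrist_force: [-1.4, 0.2, -0.7]
width: 0.0467
finger_force: 0.0
```

```bash
python3 - <<'E'
from h import *
s=snap("wrist","w5");np.savez("w5.npz",**s)
for n,a,z in(("red",(172,8),.045),("blue",(100,125),.045),("yel",(20,32),.057)):
    for k in blobs(mask(s,*a)): print(n,cv2.boundingRect(k),*rect(s,k,z))
print(go(.40,.25,.30,0))
E
```

```text
red (269, 146, 19, 30) [404.4 304.5] 39 17 16.7
blue (340, 135, 13, 29) [419.5 214.2] 37 14 -4.2
([0.0018, 0.0002, -0.0073], np.float64(-0.01), 'dist', 0.008, 'j6', 2.01)
```

View pics/w5.png

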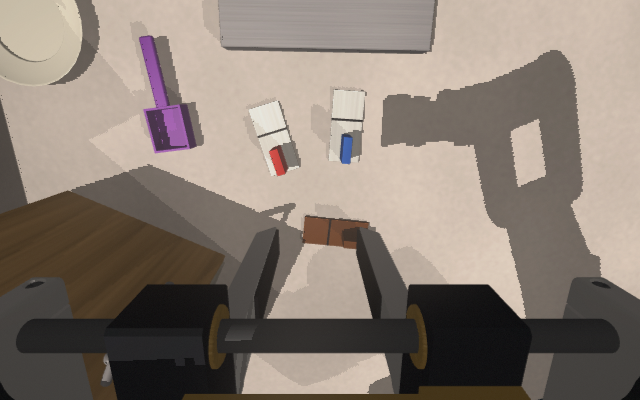

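The wrist view shows the red blade (black line around (272,131), tab (277,160)), the blue blade (line (347,120), tab (346,149)), the bed front edge from (222,47) to (431,51), and the brown look-alike at (335,230).

```bash
python3 - <<'E'
from h import *
s=dict(np.load("w5.npz"))
h=cv2.cvtColor(s["image"],cv2.COLOR_RGB2HSV)
for n,l,tip in(("red",[[257,135],[288,126]],[[249,108],[279,100]]),("blue",[[331,120],[364,121]],[[335,90],[365,91.5]])):
    L=cast(s,l,.005)[:,:2];T=cast(s,tip,.005)[:,:2];d=T.mean(0)-L.mean(0);e=L[0]-L[1]
    print(n,"line",L.mean(0).round(4),"yaw",np.degrees(np.arctan2(d[1],d[0])).round(1),np.degrees(np.arctan2(-e[0],e[1])).round(1),np.linalg.norm(e).round(3),np.linalg.norm(d).round(3))
b=cast(s,[[222,47],[431,51]],.0)
print("bed",cast(s,[[222,38],[433,43]],.03).round(3).tolist())
im=s["image"][:,:,::-1]
cv2.imwrite("pics/c5.png",cv2.resize(im[60:190,220:400],None,fx=4,fy=4,interpolation=cv2.INTER_CUBIC))
E
```

```text
red line [0.4412 0.3163] yaw 15.9 15.7 0.047 0.038
blue line [0.455 0.209] yaw -3.5 -1.8 0.047 0.04
bed [[0.558, 0.372, 0.03], [0.552, 0.105, 0.03]]
```

View pics/c5.png

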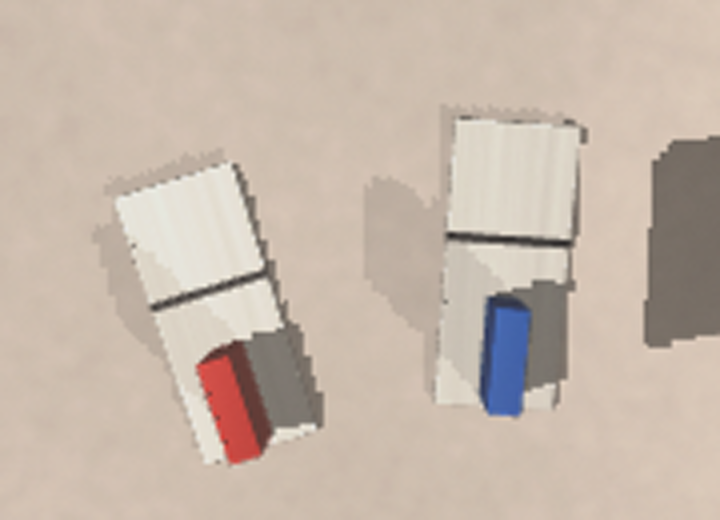

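Call:
carry_out(
  steps=[
    [[0.15,0.01,0.01],0,0],
    [[0.15,0.01,0.01],0,0],
    [[0.15,0.01,0.01],0,0],
    [[0.15,0.01,0.01],0,0],
    [[0.15,0.01,0.01],0,0],
    [[0.15,0.01,0.01],0,0],
  ],
)

```text
time: 20.1
tool_pos: [0.5472, 0.2408, 0.2846]
ee_rot: [-3.141, -0.001, -0.0]
wrist_force: [0.7, 0.4, -0.6]
width: 0.0471
finger_force: 0.0
```

```bash
python3 - <<'E'
from h import *
s=snap("wrist","w6");np.savez("w6.npz",**s)
for n,a,z in(("red",(172,8),.0572),("blue",(100,125),.0572),("yel",(20,32),.0572)):
    for k in blobs(mask(s,*a),100): print(n,cv2.boundingRect(k),*rect(s,k,z))
E
```

```text
red (274, 253, 10, 24) [409.1 296.8] 37 10 -14.5
red (363, 49, 49, 46) [664.2 159.5] 56 50 89.9
blue (333, 238, 10, 29) [428.9 214.5] 43 13 0.6
blue (228, 46, 48, 47) [667.3 320.1] 55 50 88.6
yel (297, 47, 47, 47) [665.7 239.3] 54 51 88.9
```

View pics/w6.png

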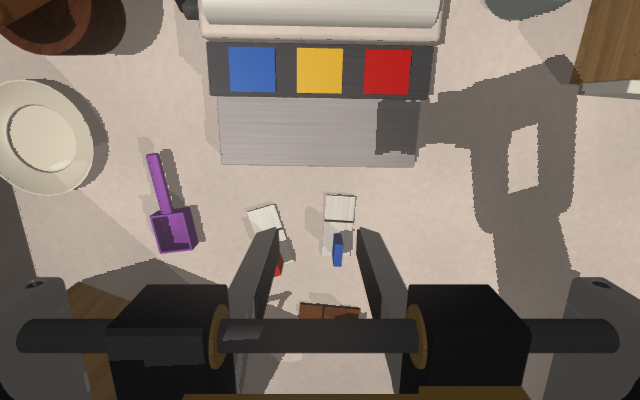

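```bash
python3 - <<'E'
from h import *
s=dict(np.load("w6.npz"))
g=cv2.cvtColor(s["image"],cv2.COLOR_RGB2GRAY).astype(float)
g=cv2.GaussianBlur(g,(1,5),0)
def edge(cols,r0,r1,z,sgn):
    P=[]
    for c in cols:
        d=np.diff(g[r0:r1,c])*sgn;i=int(d.argmax());P.append([c,r0+i+.5])
    X=cast(s,P,z)[:,:2];a=np.polyfit(X[:,1],X[:,0],1);r=abs(np.polyval(a,X[:,1])-X[:,0]);k=r<.003
    a=np.polyfit(X[k,1],X[k,0],1);print("yaw",-np.degrees(np.arctan(a[0])).round(2),"x at y=.24",np.polyval(a,.24).round(4),P[0],P[-1],k.sum(),len(k))
edge(range(225,370,4),90,105,.057,1)
edge(range(230,410,4),158,175,.030,-1)
edge(range(230,410,4),158,175,.030,1)
print((-s["R"].T@s["t"]).round(3))
print(go(.418,.2115,.12,-3),go(.418,.2115,.012,-3))
E
```

```text
yaw -1.04 x at y=.24 0.6349 [225, 96.5] [369, 98.5] 37 37
yaw -0.88 x at y=.24 0.5488 [230, 162.5] [406, 159.5] 30 45
yaw -1.09 x at y=.24 0.5453 [230, 164.5] [406, 167.5] 45 45
[0.627 0.242 0.465]
([-0.1292, 0.0295, 0.1646], np.float64(0.3), 'dist', 0.211, 'j6', 1.89) ([-0.1292, 0.0295, 0.2726], np.float64(0.3), 'dist', 0.303, 'j6', 1.89)
```

Call:
carry_out(
  steps=[
    [[-0.129,0.029,0.16],0.3,-0.2],
    [[-0.129,0.029,0.16],0.3,-0.2],
    [[-0.129,0.029,0.16],0.3,-0.2],
    [[-0.129,0.029,0.16],0.3,-0.2],
    [[-0.129,0.029,0.16],0.3,-0.2],
    [[-0.129,0.029,0.16],0.3,-0.2],
  ],
)

```text
time: 20.9
tool_pos: [0.4205, 0.2127, 0.1256]
ee_rot: [-3.14, -0.004, -0.052]
wrist_force: [-0.0, -0.5, 0.9]
width: 0.0564
finger_force: 0.0
```

```bash
python3 - <<'E'
from h import *
s=snap("wrist","w7")
for k in blobs(mask(s,100,125)): print(cv2.boundingRect(k),*rect(s,k,.045))
cv2.imwrite("pics/c7.png",cv2.resize(s["image"][60:260,220:420,::-1],None,fx=2.5,fy=2.5)); np.savez("w7.npz",**s)
print(go(.418,.2115,.012,-3))
E
```

```text
(313, 184, 13, 41) [418.6 212.9] 36 10 -3.3
([-0.0027, 0.0014, 0.1137], np.float64(-0.0), 'dist', 0.114, 'j6', 1.97)
```

View pics/c7.png

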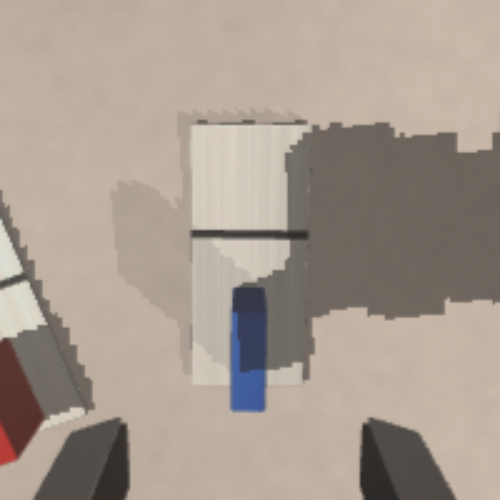

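The crop shows the blue tab at (248,345), centred between the fingers and aligned, so I'll descend and grip.

Call:
carry_out(
  steps=[
    [[-0.002,0,0.06],0,-0.2],
    [[-0.002,0,0.1],0,-0.2],
    [[-0.002,0,0.112],0,-0.2],
    [[-0.002,0,0.112],0,0.3],
    [[-0.002,0,0.112],0,1],
    [[-0.002,0,0.112],0,1],
    [[-0.002,0,0.112],0,1],
    [[-0.002,0,0.112],0,1],
    [[-0.002,0,0.112],0,1],
    [[-0.002,0,0.112],0,1],
  ],
)

```text
time: 22.2
tool_pos: [0.4174, 0.2121, 0.012]
ee_rot: [3.141, -0.001, -0.053]
wrist_force: [-0.9, -1.4, 4.2]
width: 0.0117
finger_force: 30.0
```

```bash
python3 - <<'E'
from h import *
s=dict(np.load("w7.npz"));print("line",cast(s,[[320,153.6]],.005).round(4))
s=snap("wrist","w8");np.savez("w8.npz",**s)
# black line: sample column through the plate
g=cv2.cvtColor(s["image"],cv2.COLOR_RGB2GRAY);o=robot.get_obs();print(o["tool_pos"].round(4))
L=o["tool_pos"].copy();L[:2]+=.038*np.array([np.cos(-.052),np.sin(-.052)]);L[2]=.005
u=proj(s,L)[0].round(1);print(u)
for du in(-15,0,10): print(du,[int(x) for x in g[int(u[1])-14:int(u[1])+14,int(u[0])+du]])
E
```

```text
line [[0.456  0.2099 0.005 ]]
[0.4174 0.2121 0.012 ]
[319.7 177.4]
-15 [115, 115, 115, 114, 114, 115, 115, 113, 114, 114, 110, 47, 48, 48, 48, 55, 113, 114, 112, 113, 113, 113, 111, 97, 97, 97, 94, 94]
0 [113, 114, 114, 113, 113, 114, 113, 112, 112, 113, 109, 47, 46, 46, 47, 53, 111, 111, 112, 111, 111, 111, 111, 111, 111, 111, 111, 111]
10 [187, 112, 111, 111, 111, 111, 110, 112, 111, 111, 107, 45, 45, 45, 45, 53, 111, 110, 110, 110, 110, 109, 109, 109, 109, 108, 109, 108]
```

```bash
cat >> h.py <<'E'
def line_off(dz=.007,save=None):
    "held blade: black line ahead of TCP (tool x, y), m; plate top is dz below TCP"
    s=snap("wrist",save);g=cv2.cvtColor(s["image"],cv2.COLOR_RGB2GRAY).astype(float);o=robot.get_obs();p=o["tool_pos"];c=np.cos(o["ee_rot"][2]);n=np.sin(o["ee_rot"][2])
    out=[]
    for w in(-.015,-.009,.009,.015):
        t=np.arange(.02,.06,.0003);X=np.c_[p[0]+t*c-w*n,p[1]+t*n+w*c,np.full(len(t),p[2]-dz)]
        u=proj(s,X);v=cv2.remap(g.astype(np.float32),u[None].astype(np.float32),None,cv2.INTER_LINEAR)[0]
        k=v<.65*np.median(v);out.append((w,round(float(t[k].mean()),4) if k.any() else None,int(k.sum())))
    return out
E
python3 - <<'E'
from h import *
print(line_off())
# target: yaw -1.05, held with underside ~1.5mm above bed; line 45 mm before blue gap edge
print(go(.6375-.046-.0385,.3206+.0015,.10,-1.05))
E
```

```text
[(-0.015, 0.0388, 10), (-0.009, 0.0389, 9), (0.009, 0.0389, 9), (0.015, 0.0389, 9)]
([0.1297, -0.117, -0.088], np.float64(-0.2), 'dist', 0.196, 'j6', 1.97)
```

Call:
carry_out(
  steps=[
    [[0,0,-0.05],0,1],
    [[0,0,-0.088],0,1],
    [[0.13,-0.117,-0.088],-0.2,1],
    [[0.13,-0.117,-0.088],-0.2,1],
    [[0.13,-0.117,-0.088],-0.2,1],
    [[0.13,-0.117,-0.088],-0.2,1],
    [[0.13,-0.117,-0.088],-0.2,1],
    [[0.13,-0.117,-0.088],-0.2,1],
  ],
)

```text
time: 23.3
tool_pos: [0.5521, 0.3214, 0.0996]
ee_rot: [3.141, 0.0, -0.018]
wrist_force: [0.8, -1.1, -0.6]
width: 0.0121
finger_force: 30.0
```

```bash
python3 - <<'E'
from h import *
print(line_off(save="w9"))
print(robot.get_obs()["tool_pos"],go(.6375-.046-.0389,.3206+.0015,.044,-1.05))
s=snap("wrist");np.savez("w9.npz",**s)
for n,a in(("blue",(100,125)),("yel",(20,32)),("red",(172,8))):
    for k in blobs(mask(s,*a),100): print(n,cv2.boundingRect(k),*rect(s,k,.0572))
E
```

```text
[(-0.015, 0.0388, 10), (-0.009, 0.0388, 10), (0.009, 0.0391, 10), (0.015, 0.0389, 9)]
[0.55224667 0.32147227 0.10000792] ([0.0003, -0.0006, 0.056], np.float64(0.0), 'dist', 0.056, 'j6', 2.03)
blue (306, 209, 24, 87) [522.5 323.5] 72 18 -1.7
blue (275, 3, 88, 87) [667.2 319.9] 55 50 88.8
yel (399, 3, 95, 87) [665.6 239.4] 55 50 88.8
red (327, 353, 13, 33) [413.8 311.1] 35 9 7.6
red (521, 2, 103, 88) [664.2 159. ] 56 51 89.0
```

View pics/w9.png

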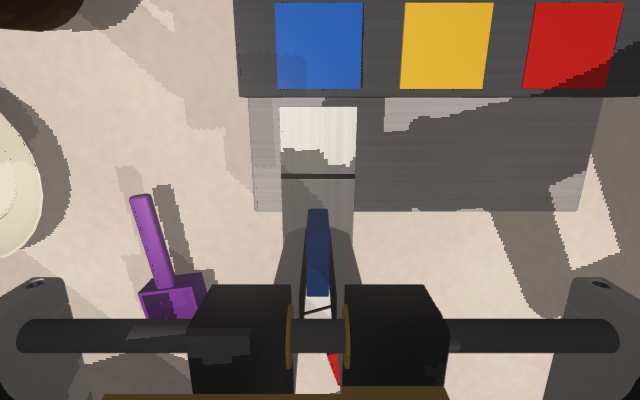

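The blade is held level and straight, with its tip before the blue gap (patch at (319,46), bridge edge at row 97, black line at row 176).

```bash
python3 - <<'E'
from h import *
s=dict(np.load("w9.npz"))
g=cv2.cvtColor(s["image"],cv2.COLOR_RGB2GRAY).astype(float)
P=[]
for c in list(range(262,276))+list(range(365,380)):
    d=abs(np.diff(g[92:104,c]));P.append([c,92.5+int(d.argmax())])
X=cast(s,P,.057);print(np.median(X[:,0]).round(4),X[:,0].std().round(4),np.median(np.array(P)[:,1]))
print("xline now",cast(s,[[317,176]],.1-.007).round(4))
print(proj(s,[.638,.32,.03])[0].round(1))
E
```

```text
0.636 0.0007 97.5
xline now [[0.5912 0.3224 0.093 ]]
[319.   96.2]
```

Call:
carry_out(
  steps=[
    [[0,0.001,0.03],0,1],
    [[0,0.001,0.055],0,1],
    [[0,0.001,0.056],0,1],
    [[0,0.001,0.056],0,1],
  ],
)

```text
time: 23.9
tool_pos: [0.5531, 0.321, 0.0446]
ee_rot: [-3.141, -0.001, -0.018]
wrist_force: [-0.2, -0.1, -1.3]
width: 0.0116
finger_force: 30.0
```

Call:
carry_out(
  steps=[
    [[0.01,0,0],0,1],
    [[0.02,0,0],0,1],
    [[0.03,0,0],0,1],
    [[0.03,0,0],0,1],
  ],
)

```text
time: 24.4
tool_pos: [0.584, 0.3204, 0.0433]
ee_rot: [3.142, -0.0, -0.019]
wrist_force: [-0.0, -0.4, -1.3]
width: 0.0117
finger_force: 30.0
```

```bash
python3 - <<'E'
from h import *
print(line_off(),robot.get_obs()["tool_pos"],go(.637-.0389,.3206,.043,-1.05))
E
```

```text
[(-0.015, 0.0398, 11), (-0.009, 0.0398, 11), (0.009, 0.0397, 10), (0.015, 0.0397, 10)] [0.58339154 0.32043721 0.04316552] ([0.0147, -0.0004, 0.0002], np.float64(0.0), 'dist', 0.015, 'j6', 2.01)
```

Call:
carry_out(
  steps=[
    [[0.007,0,0],0,1],
    [[0.0142,0,0],0,1],
    [[0.0142,0,0],0,1],
    [[0.0142,0,0.001],0,1],
    [[0.0142,0,0.001],0,1],
  ],
)

```text
time: 25.08
tool_pos: [0.5969, 0.3203, 0.0422]
ee_rot: [3.141, 0.0, -0.018]
wrist_force: [0.2, -1.1, -0.7]
width: 0.0116
finger_force: 30.0
```

Call:
carry_out(
  steps=[
    [[0,0,0],0,0.4],
    [[0,0,0],0,0.4],
    [[0,0,0],0,0.4],
    [[0,0,-0.03],0,0.4],
    [[0,0,-0.07],0,0.4],
    [[-0.05,0,-0.1],0,-0.2],
    [[-0.08,0,-0.1],0,-0.2],
    [[-0.08,0,-0.1],0,-0.2],
  ],
)

```text
time: 26.08
tool_pos: [0.516, 0.3222, 0.1437]
ee_rot: [-3.141, -0.002, -0.016]
wrist_force: [0.5, -0.1, -0.1]
width: 0.054
finger_force: 0.0
```

```bash
python3 - <<'E'
from h import *
s=snap("wrist","w10");np.savez("w10.npz",**s);print((-s["R"].T@s["t"]).round(3))
cv2.imwrite("pics/c10.png",cv2.resize(s["image"][0:250,220:420,::-1],None,fx=2.4,fy=2.4,interpolation=cv2.INTER_CUBIC))
t=snap("top","t10")
for k in blobs(mask(t,172,8)): print(cv2.boundingRect(k),*rect(t,k,.045))
E
```

```text
[0.596 0.322 0.324]
(421, 222, 20, 23) [ 395.1 -419.2] 86 33 31.8
(262, 157, 16, 14) [669.6 161.5] 57 49 88.4
```

View pics/c10.png

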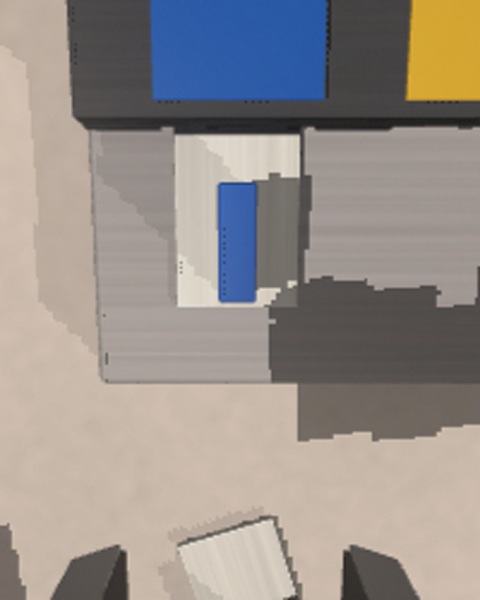

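```bash
python3 - <<'E'
from h import *
s=dict(np.load("w10.npz"));g=cv2.cvtColor(s["image"],cv2.COLOR_RGB2GRAY)
print([int(x) for x in g[44:66,305]],[int(x) for x in g[44:66,270]]);print([int(x) for x in g[122:134,305]],[int(x) for x in g[154:166,305]])
for n,v,z in(("bridge top",50,.057),("plate first",56,.035),("tail",128,.035),("bedfront",159,.03),("bridge low",54,.03)):print(n,cast(s,[[307,v]],z).round(4))
print("plate sides",cast(s,[[293,100],[344,100]],.035)[:,1].round(4),"patch",cast(s,[[283,30],[357,30]],.057)[:,1].round(4))
E
```

```text
[73, 73, 71, 70, 65, 41, 42, 45, 45, 46, 48, 70, 174, 214, 213, 197, 198, 198, 196, 196, 195, 195] [79, 78, 77, 76, 71, 49, 51, 53, 57, 52, 97, 145, 142, 140, 140, 142, 144, 142, 143, 145, 148, 148]
[216, 215, 216, 216, 215, 214, 161, 162, 162, 162, 162, 163] [162, 162, 164, 162, 150, 141, 190, 191, 192, 192, 192, 192]
bridge top [[0.6363 0.3295 0.057 ]]
plate first [[0.635  0.3303 0.035 ]]
tail [[0.5761 0.3318 0.035 ]]
bedfront [[0.5477 0.3328 0.03  ]]
bridge low [[0.6372 0.3304 0.03  ]]
plate sides [0.3433 0.2992] patch [0.3473 0.2914]
```

Tail, bed front and bridge edge put the blue line about 1 mm short of the edge and centred, which is good. Red next.

```bash
python3 - <<'E'
from h import *
print(go(.4046,.305,.13,15.8))
E
```

```text
([-0.1127, 0.0187, 0.0124], np.float64(-1.68), 'dist', 0.115, 'j6', 2.05)
```

Call:
carry_out(
  steps=[
    [[-0.113,0.019,0.012],-1.7,-0.2],
    [[-0.113,0.019,0.012],-1.7,-0.2],
    [[-0.113,0.019,0.012],-1.7,-0.2],
    [[-0.113,0.019,0.012],-1.7,-0.2],
    [[-0.113,0.019,0.012],-1.7,-0.2],
  ],
)

```text
time: 26.8
tool_pos: [0.4059, 0.3052, 0.131]
ee_rot: [-3.141, -0.002, 0.278]
wrist_force: [-0.4, 0.2, 0.2]
width: 0.0564
finger_force: 0.0
```

```bash
python3 - <<'E'
from h import *
s=snap("wrist","w11")
for k in blobs(mask(s,172,8)): print(cv2.boundingRect(k),*rect(s,k,.045))
print(go(.4046,.305,.012,15.8))
E
```

```text
(309, 175, 15, 49) [406.2 308. ] 44 12 17.4
([-0.0011, -0.0002, 0.1189], np.float64(0.01), 'dist', 0.119, 'j6', 1.83)
```

Call:
carry_out(
  steps=[
    [[-0.001,-0.001,0.06],0,-0.2],
    [[-0.001,-0.001,0.1],0,-0.2],
    [[-0.001,-0.001,0.118],0,-0.2],
    [[-0.001,-0.001,0.118],0,0.3],
    [[-0.001,-0.001,0.118],0,1],
    [[-0.001,-0.001,0.118],0,1],
    [[-0.001,-0.001,0.118],0,1],
    [[-0.001,-0.001,0.118],0,1],
    [[-0.001,-0.001,0.118],0,1],
    [[-0.001,-0.001,0.118],0,1],
  ],
)

```text
time: 28.1
tool_pos: [0.403, 0.3057, 0.0131]
ee_rot: [-3.141, -0.001, 0.279]
wrist_force: [-0.3, -0.2, 3.6]
width: 0.0118
finger_force: 30.0
```

```bash
python3 - <<'E'
from h import *
print(line_off()); print(go(.634-.046-.039,.161,.10,-1.05))
E
```

```text
[(-0.015, 0.0277, 41), (-0.009, 0.0277, 41), (0.009, 0.029, 59), (0.015, 0.0295, 64)]
([0.1005, 0.1793, -0.0869], np.float64(1.7), 'dist', 0.223, 'j6', 1.83)
```

Call:
carry_out(
  steps=[
    [[0,0,-0.05],0,1],
    [[0,0,-0.087],0,1],
    [[0.1,0.179,-0.087],1.7,1],
    [[0.1,0.179,-0.087],1.7,1],
    [[0.1,0.179,-0.087],1.7,1],
    [[0.1,0.179,-0.087],1.7,1],
    [[0.1,0.179,-0.087],1.7,1],
    [[0.1,0.179,-0.087],1.7,1],
    [[0.1,0.179,-0.087],1.7,1],
  ],
)

```text
time: 29.28
tool_pos: [0.547, 0.1623, 0.0995]
ee_rot: [-3.141, 0.0, -0.015]
wrist_force: [-0.3, 0.0, -1.4]
width: 0.0118
finger_force: 30.0
```

```bash
python3 - <<'E'
from h import *
print(line_off(.008,"w12"),robot.get_obs()["tool_pos"],robot.get_obs()["ee_rot"])
s=snap("wrist");np.savez("w12.npz",**s)
for n,a in(("yel",(20,32)),("red",(172,8))):
    for k in blobs(mask(s,*a),100): print(n,cv2.boundingRect(k),*rect(s,k,.0572))
E
```

```text
[(-0.015, 0.0368, 11), (-0.009, 0.037, 10), (0.009, 0.0368, 11), (0.015, 0.0368, 11)] [0.54715311 0.16224605 0.099563  ] [-3.14142213e+00  1.21442782e-04 -1.55051053e-02]
yel (145, 0, 95, 86) [665.5 240.4] 55 49 89.0
red (306, 211, 24, 88) [515.5 164.1] 73 18 -1.0
red (276, 0, 89, 86) [664.1 160. ] 55 49 89.0
```

View pics/w12.png

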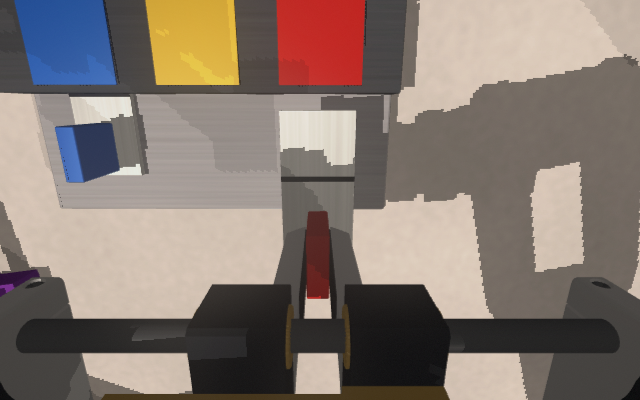

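The red blade is held straight in front of its gap (line at row 179, bridge edge at row 93, gap centre at column 320).

Call:
carry_out(
  steps=[
    [[0,0.001,0.03],0.02,1],
    [[0,0.001,0.054],0.02,1],
    [[0,0.001,0.055],0.02,1],
    [[0.01,0.001,0.055],0.02,1],
    [[0.02,0.001,0.055],0.02,1],
    [[0.03,0.001,0.055],0.02,1],
    [[0.035,0.001,0.055],0.02,1],
    [[0.035,0.001,0.055],0.02,1],
  ],
)

```text
time: 30.38
tool_pos: [0.5835, 0.1592, 0.0443]
ee_rot: [3.141, 0.0, -0.022]
wrist_force: [-1.1, 0.2, -0.9]
width: 0.0117
finger_force: 30.0
```

```bash
python3 - <<'E'
from h import *
print(line_off(.008),robot.get_obs()["tool_pos"],go(.597,.161,.0435,-1.05))
E
```

```text
[(-0.015, 0.0453, 26), (-0.009, 0.0377, 11), (0.009, 0.0377, 9), (0.015, 0.0417, 17)] [0.58307299 0.15921422 0.04428402] ([0.0139, -0.0021, 0.0008], np.float64(-0.02), 'dist', 0.014, 'j6', 1.77)
```

Call:
carry_out(
  steps=[
    [[0.007,-0.001,0],0,1],
    [[0.0138,-0.001,0],0,1],
    [[0.0138,-0.001,0],0,1],
    [[0.0138,-0.001,0.001],0,1],
    [[0.0138,-0.001,0.001],0,1],
  ],
)

```text
time: 31.05
tool_pos: [0.5966, 0.16, 0.0433]
ee_rot: [3.141, 0.0, -0.021]
wrist_force: [0.4, 0.1, -1.6]
width: 0.0117
finger_force: 30.0
```

Call:
carry_out(
  steps=[
    [[0,0,0],0,0.4],
    [[0,0,0],0,0.4],
    [[0,0,0],0,0.4],
    [[0,0,-0.03],0,0.4],
    [[0,0,-0.07],0,0.4],
    [[-0.05,0,-0.1],0,-0.2],
    [[-0.08,0,-0.1],0,-0.2],
    [[-0.08,0,-0.1],0,-0.2],
  ],
)

```text
time: 32.05
tool_pos: [0.5159, 0.162, 0.1445]
ee_rot: [-3.141, -0.002, -0.02]
wrist_force: [0.7, -0.1, -0.9]
width: 0.0543
finger_force: 0.0
```

```bash
python3 - <<'E'
from h import *
s=snap("wrist","w13");np.savez("w13.npz",**s);print(robot.get_obs()["tool_pos"])
cv2.imwrite("pics/c13.png",cv2.resize(s["image"][0:250,160:420,::-1],None,fx=2.4,fy=2.4,interpolation=cv2.INTER_CUBIC))
g=cv2.cvtColor(s["image"],cv2.COLOR_RGB2GRAY).astype(int)
for c in(299,305,335,340):print(c,[(i,int(g[i+1,c]-g[i,c])) for i in range(30,180) if abs(g[i+1,c]-g[i,c])>30])
print([(i,int(g[100,i+1]-g[100,i])) for i in range(270,370) if abs(g[100,i+1]-g[100,i])>20])
E
```

```text
[0.51681775 0.16182142 0.14393209]
299 [(58, 115), (129, -59), (162, 45)]
305 [(58, 128), (129, -61), (162, 48)]
335 [(57, 33), (58, 127), (75, -87), (161, 46), (162, 52)]
340 [(57, 33), (58, 129), (75, -86), (161, 67)]
[(292, 52), (309, -67), (310, -24), (326, 25), (346, 46)]
```

View pics/c13.png

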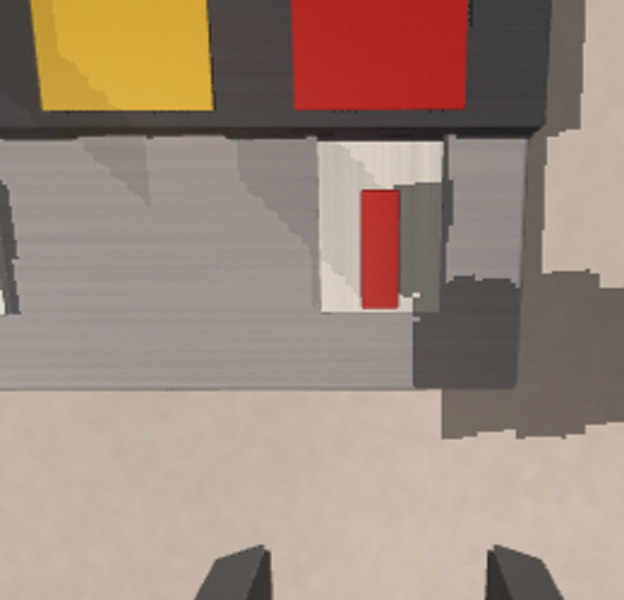

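```bash
python3 - <<'E'
from h import *
s=dict(np.load("w13.npz"))
a=cast(s,[[302,129.7]],.035)[0];b=cast(s,[[302,162.3]],.03)[0];print("line",a[0]+.06,"edge(bed)",b[0]+.09,"bridge top",cast(s,[[302,53.5]],.057)[0][0])
print("plate y",cast(s,[[292.5,100],[343.5,100]],.035)[:,1],"patch",[rect(s,k,.057) for k in blobs(mask(s,172,8),100)])
t=snap("top","t14");sc=snap("scene","s14")
for n,q in(("top",t),("scene",sc)): print(n,[cv2.boundingRect(k) for k in blobs(mask(q,40,80),6)])
E
```

```text
line 0.6345681095197104 edge(bed) 0.6344584357621482 bridge top 0.6339112102889546
plate y [0.1831153  0.13892661] patch [(array([596.2, 161.1]), 38, 13, -1.6), (array([654.9, 160.1]), 55, 31, 88.7)]
top []
scene [(309, 39, 4, 8), (340, 22, 12, 32), (322, 10, 13, 38), (353, 0, 6, 8), (334, 0, 6, 37), (302, 0, 10, 22)]
```

View pics/s14.png

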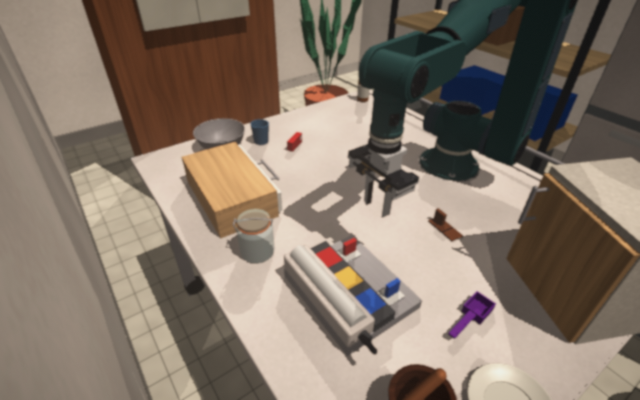

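View pics/t14.png

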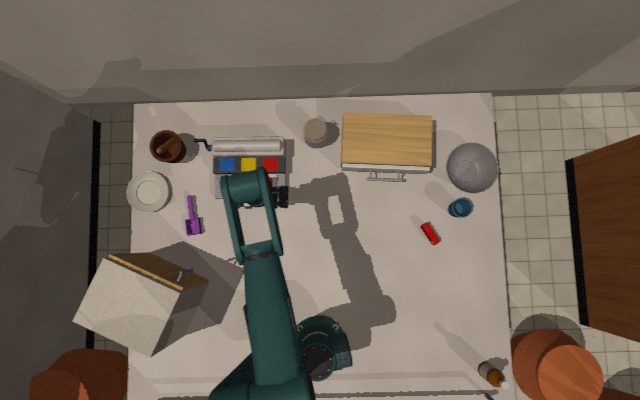

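```bash
python3 - <<'E'
from h import *
t=cv2.imread("pics/t14.png");s=dict(np.load("top0.npz"))
# drawer front top edge gap to chest top, now vs handle travel
print("handle before",cast(s,[[386,210.5]],.062).round(4),"now",cast(s,[[386,178]],.062).round(4))
print(robot.get_obs()["time"],robot.close_job())
E
```

```text
handle before [[ 0.481  -0.2613  0.062 ]] now [[ 0.6    -0.2664  0.062 ]]
the job is handed in; nothing more can be done
32.2 None
```

I handed the job in at 32 s. The red and blue blades are in their gaps with the black line within about 1 mm of the bridge edge, all three green cases are in the drawer, and I pushed the drawer to its stop; I saw no yellow blade or fourth case, and no verdict came back.

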